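# Make up two specimen kits and close the lidded one

### The job

Make up two kits from the stock along the front of the table: the tube with the red cap and the light-blue slide mailer go side by side, flat on the floor of the green tub, and the tube with the purple cap (lying flat on the floor) and the blue-capped bottle (standing upright) go in the orange tray. Then put the green lid on the green tub so that it sits fully down. Leave the grey-capped tube and the yellow-capped bottle where they are.

Things in the scene. Friction and masses are not known exactly. Their poses are not given: they have to be found in the camera images.
- red_tube: a plastic sample tube with a red cap, belongs in the green tub; 80 mm long, 16 mm across, lying on the table. Origin: middle of its underside; x runs along the tube, z up.
- purple_tube: a plastic sample tube with a purple cap, belongs in the orange tray; 80 mm long, 16 mm across, lying on the table. Origin: middle of its underside; x runs along the tube, z up.
- grey_tube: a plastic sample tube with a grey cap, a spare that stays where it lies; 80 mm long, 16 mm across, lying on the table. Origin: middle of its underside; x runs along the tube, z up.
- mailer: light-blue flat slide mailer (closed plastic case), 36 x 82 mm and 20 mm high, lying flat. Origin: centre of its underside; y runs along its length, x across (36 mm), z up. Belongs in the green tub.
- blue_bottle: white screw-cap bottle with a blue cap and blue label band, standing; 42 mm diameter (cap 32 mm), 78 mm high, the straight body ends at 62 mm. Origin: centre of its underside, z up. Belongs in the orange tray. About 0.08 kg.
- yellow_bottle: white screw-cap bottle with a yellow cap, standing; 35 mm diameter, 60 mm high. Origin: centre of its underside, z up. A spare that stays where it stands.
- kit_tub: green open tub fixed to the table, outside 114 (x) x 158 (y) x 34 mm high, walls and floor 4 mm, so inside 106 x 150 mm and 30 mm deep: the mailer and a tube fit side by side, but one on top of the other stands above the rim. Origin: centre of its underside on the table; x is its short side, y its long side, z up.
- kit_tray: orange open tray fixed to the table, outside 114 (x) x 158 (y) x 24 mm high, walls and floor 4 mm, inside 106 x 150 mm. Origin: centre of its underside on the table; x short side, y long side, z up. It has no lid. Behind this row (from about x = 0.7 m, y from 0 to 0.4 m) stands a bench analyser, taller than the kits: carry wide things in front of it.
- tub_lid: loose green lid, 0.08 kg, right way up: plate 122 (x) x 166 (y) x 5 mm, underside 6 mm above the origin; under it a ring 94 x 138 mm, 6 mm deep, drops inside the tub's walls with 6 mm to spare each side; on top a black grip bar 16 mm thick (y), 56 mm long (x), 11 to 37 mm above the origin. Origin: centre of the ring's underside; 28 mm above the tub's when seated, axes parallel (either way round).

How it is judged:
By the outcome, as a careful person would: the job done as asked, in the order asked, and still so for the second after the job is handed in, with the robot touching nothing.
It also fails if it takes over 136 s, if anything falls off the work surface, if the arm or the gripper's body presses on something with over 40 N, if the wrist force passes 120 N, or if a joint passes its speed limit or range.

### The arm

A 7-joint arm with a two-finger parallel gripper is mounted at the origin on a cart in front of the work surface, level with it; the furniture and walls round the work are solid. World frame = base frame: x ahead of the robot, y to its left, z up, the work surface at z = 0. Lengths are in m, angles in rad, forces in N, time in s.
With the tool pointing down it reaches from about 0.425 to 0.975 m from the base axis. Payload 16.7 kg.
Tool frame: the origin (TCP) lies between the finger pads; the fingertips stand 19 mm ahead of it and the grasp point (between the pads) is the TCP (env.tcp_to_tips is the distance from the TCP to the fingertips, in m); z points along the fingers, y is the line along which they close (so a half turn about z gives the same grasp; the last joint's range is limited). The gripper opens to 85 mm and grips with 20 to 120 N. Pads are 22 mm wide; open, the fingers measure 114 mm over their backs; the gripper's body (76 mm by 85 mm) begins 54 mm behind the grasp point. The pads swing forward as they close: fully open they stand 13 mm farther back than shut.
Start: joints at [-1.343, 0.426, 0.074, 1.606, -0.034, 1.111, -0.067], TCP at [0.248, 0.628, 0.25] pointing down, gripper open.
Joint ranges: [-2.85, 2.85], [-0.5, 2.14], [-1.23, 1.37], [0.21, 2.46], [-1.02, 4.16], [0.16, 2.05], [-2.73, 2.73]. Speed limits (rad/s): [1.89, 1.89, 2.39, 2.39, 3.01, 3.01, 3.01].

### API

Orientations are given as a unit quaternion [w, x, y, z].
In Python, from station import env, vision gives the robot as it stands.
- The arm moves only by the tool play_rows, never from a script. Its argument "moves" is one flat list of numbers, 7 for each row, row after row: the opening, from -1 (shut) to 1 (fully open), then the shift along the world's x, y, z as a fraction of full scale, then the turn, a rotation vector about the world's x, y, z as a fraction of full scale. A call has 1 to 8 rows; each row is the pose to reach, as a shift and turn from the pose commanded when the call began, turning the shorter way round; what a row does not reach only later rows make up. Full scale, the value 1, is 0.2 m for a shift and 360 degrees for a turn. A row lasts 1/8 s, in which the tool goes at most 62.5 mm and 10.7 degrees, less where a joint would pass 70% of its speed; a pose out of reach is approached as far as the arm can. A call with a number of a shift or a turn outside -1 to 1 is refused whole. A call with a gripper value outside its range is refused whole. The fingers move at their own pace and stop on an object; "grip_force" is the grip in N (left out, the last holds). Time passes only in rows, so rows that repeat a pose let the fingers close. It gives the time, the measured TCP pose, the force, the opening and the grip force at its end, in the units of the state.
- env.observe(): the state, without advancing time (a new reading comes with each control period).
- vision.capture(name): name is "side" or "top"; returns a dict with "image" (420x560x3 uint8, blue, green, red), "K" (3x3 intrinsics, pixels), "pose" (4x4, takes a point from camera to world coordinates). Camera axes: x right, y up, looking along -z (the intrinsics and any distortion apply to the point x, -y, -z); pixel columns grow to the right and rows downward; lengths in m; the calibration is good to about 2 mm. A picture is of the moment at which its call begins. There is no depth.
- env.close_job(): hands the job in; it is judged then, once.
The state is a dict: "time_s": time; "joint_positions": joint angles; "joint_vel": joint speeds; "joint_efforts": joint torques, N m; "position": TCP position; "tcp_rot": TCP orientation; "force": force on the tool from outside, world axes, zero at the start; "ft_torque": the same for the moment, N m; "gripper_width": finger opening in m; "grip_force": force on a finger pad.
Only numpy, scipy, OpenCV 4.12 (cv2) and the standard library are available. Lean on these libraries where they do the work, as an engineer would, in place of code of your own. Each camera call takes 0.05 s, during which the arm holds its last target. There are 200 camera calls.

## Working session

There is one attempt and no reset: what is moved stays moved. The work goes in short steps, Python scripts to look and compute and a tool call to move; the robot and the scene stay as the last step left them, time stands still between calls to the robot, and variables do not carry over. Pictures are saved under pics/ and viewed, at most 14 in all, crops included, and the job is handed in when it is done.

Besides the shell and the picture viewer there is one more tool, called as a command line: name --argument value ..., lists and objects as JSON in quotes. play_rows: Moves the arm, as the interface text tells. Its arguments: {"type":"object","properties":{"moves":{"type":"array"},"grip_force":{"type":"number"}},"required":["moves"]}

```bash
mkdir -p pics; ls; python3 - <<'E'
from station import env, vision
import cv2,numpy as np
for n in("top","side"):
    c=vision.capture(n);cv2.imwrite(f"pics/{n}0.png",c["image"]);print(n,c["K"].tolist(),np.round(c["pose"],4).tolist(),[k for k in c])
s=env.observe();print(s["position"],s["tcp_rot"],s["time_s"],s["gripper_width"])
E
```

```text
pics
top [[388.43527046348044, 0.0, 283.662102345619], [0.0, 388.43527046348044, 206.10197463816476], [0.0, 0.0, 1.0]] [[-0.005, 0.9906, -0.1364, 0.391], [-0.9995, -0.0093, -0.0308, -0.0174], [-0.0318, 0.1362, 0.9902, 0.9702], [0.0, 0.0, 0.0, 1.0]] ['image', 'K', 'pose']
side [[476.2482650243866, 0.0, 272.0409728910969], [0.0, 476.2482650243866, 210.8840871036931], [0.0, 0.0, 1.0]] [[-0.9909, 0.053, -0.1235, 0.3666], [-0.1339, -0.462, 0.8767, 0.9953], [-0.0106, 0.8853, 0.4649, 0.5733], [0.0, 0.0, 0.0, 1.0]] ['image', 'K', 'pose']
[0.2482669  0.62732253 0.24968581] [-5.49463801e-05  1.87286861e-01  9.82305097e-01 -5.70696572e-04] 0.1 0.08517470375655974
```

View pics/top0.png

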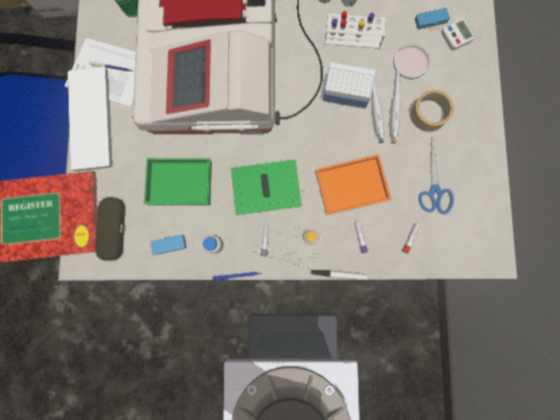

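View pics/side0.png

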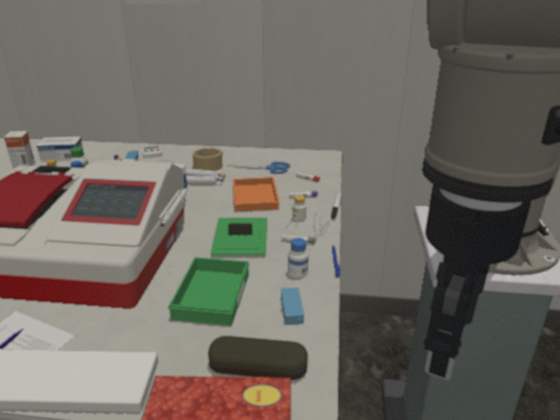

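The top view (up = +x, left = +y) shows the mailer at (168,244), blue bottle (212,243), grey tube (265,240), yellow bottle (311,236), purple tube (361,237) and red tube (410,238). Behind them are the tub (178,182), lid (266,187) and tray (353,184). Next I'll segment them.

```bash
cat > h.py <<'E'
from station import env, vision
import cv2,numpy as np
def ray(c,uv,z):
    uv=np.atleast_2d(uv).astype(float);K=c["K"];P=c["pose"]
    d=np.c_[(uv[:,0]-K[0,2])/K[0,0],-(uv[:,1]-K[1,2])/K[1,1],-np.ones(len(uv))]@P[:3,:3].T
    return P[:3,3]+d*((z-P[2,3])/d[:,2])[:,None]
def proj(c,p):
    p=(np.atleast_2d(p)-c["pose"][:3,3])@c["pose"][:3,:3]
    return np.c_[c["K"][0,2]-c["K"][0,0]*p[:,0]/p[:,2],c["K"][1,2]+c["K"][1,1]*p[:,1]/p[:,2]]
def seg(c,box,lo,hi):
    x0,y0,x1,y1=box;h=cv2.cvtColor(c["image"],cv2.COLOR_BGR2HSV)[y0:y1,x0:x1]
    m=cv2.inRange(h,np.array(lo),np.array(hi))
    n,l,s,ce=cv2.connectedComponentsWithStats(m)
    k=1+np.argmax(s[1:,4]);v,u=np.where(l==k)
    return np.c_[u+x0,v+y0]
def rect(c,box,lo,hi,z):
    p=ray(c,seg(c,box,lo,hi),z)[:,:2]
    (cx,cy),(w,h),a=cv2.minAreaRect((p*1000).astype(np.float32))
    m=p.mean(0);e,V=np.linalg.eigh(np.cov(p.T));ax=V[:,1]
    return dict(rc=np.round([cx,cy],1),wh=np.round([w,h],1),a=round(a,1),mean=np.round(m*1000,1),axis=round(np.degrees(np.arctan2(ax[1],ax[0]))%180,1),n=len(p))
E
python3 - <<'E'
from h import *
t=vision.capture("top");s=vision.capture("side")
G=([45,120,30],[80,255,255]);O=([5,150,100],[20,255,255]);B=([95,80,60],[115,255,255]);BB=([105,120,60],[125,255,255])
print("tub",rect(t,(135,145,220,220),*G,.034));print("lid",rect(t,(225,150,308,220),*G,.011));print("tray",rect(t,(310,145,400,220),*O,.024))
print("mailer",rect(t,(145,230,190,260),*B,.018));print("bbcap",rect(t,(198,230,225,256),*BB,.078))
print("ycap",rect(t,(298,225,322,248),[18,120,100],[35,255,255],.06))
print("pur",rect(t,(350,240,375,260),[125,50,30],[165,255,255],.008));print("red",rect(t,(395,240,412,260),[0,110,60],[8,255,255],.008),rect(t,(395,240,412,260),[172,100,60],[180,255,255],.008))
k=t["image"]
print("bar",rect(t,(255,170,278,202),[0,0,0],[180,255,70],.035))
print("S mailer",rect(s,(275,280,310,330),*B,.018));print("S cap",rect(s,(285,235,312,252),*BB,.073))
print("S tub",rect(s,(165,250,255,325),*G,.034),"lid",rect(s,(205,212,275,258),*G,.011))
print("S bar",rect(s,(222,218,258,240),[0,0,0],[180,255,70],.03))
print("S tray",rect(s,(228,172,284,212),*O,.024))
a=cv2.resize(k[215:265,340:430],None,fx=8,fy=8,interpolation=cv2.INTER_CUBIC)
cv2.imwrite("pics/c1.png",a)
a=cv2.resize(s["image"][160:260,225:345],None,fx=6,fy=6,interpolation=cv2.INTER_CUBIC)
cv2.imwrite("pics/c2.png",a)
E
```

```text
tub {'rc': array([584.2, 275.2]), 'wh': array([156.2, 108.2]), 'a': 89.4, 'mean': array([580.3, 269.7]), 'axis': np.float64(91.9), 'n': 2397}
lid {'rc': array([573.6,  58.3]), 'wh': array([115.2, 159.7]), 'a': 7.1, 'mean': array([572.8,  58.1]), 'axis': np.float64(96.9), 'n': 2666}
tray {'rc': array([ 575. , -158.4]), 'wh': array([113.1, 158.5]), 'a': 13.0, 'mean': array([ 574.2, -157.5]), 'axis': np.float64(103.0), 'n': 2870}
mailer {'rc': array([430.3, 299.5]), 'wh': array([33.8, 81.7]), 'a': 11.7, 'mean': array([429.6, 299.4]), 'axis': np.float64(101.7), 'n': 430}
bbcap {'rc': array([428.6, 181.8]), 'wh': array([25.8, 25.2]), 'a': 89.7, 'mean': array([428.7, 182. ]), 'axis': np.float64(59.1), 'n': 115}
ycap {'rc': array([445.3, -51.4]), 'wh': array([21.4, 21.5]), 'a': 44.4, 'mean': array([445.6, -51.8]), 'axis': np.float64(167.8), 'n': 80}
pur {'rc': array([ 415.7, -182.5]), 'wh': array([12.2, 14.7]), 'a': 88.2, 'mean': array([ 416. , -182.8]), 'axis': np.float64(11.8), 'n': 36}Traceback (most recent call last):
  File "<stdin>", line 7, in <module>
  File "h.py", line 17, in rect
    p=ray(c,seg(c,box,lo,hi),z)[:,:2]
            ~~~^^^^^^^^^^^^^
  File "h.py", line 14, in seg
    k=1+np.argmax(s[1:,4]);v,u=np.where(l==k)
        ~~~~~~~~~^^^^^^^^^
    return _wrapfunc(a, 'argmax', axis=axis, out=out, **kwds)
    return bound(*args, **kwds)
ValueError: attempt to get argmax of an empty sequence
```

```bash
python3 - <<'E'
from h import *
t=vision.capture("top");s=vision.capture("side")
def R(n,*a):
    try: print(n,rect(*a))
    except Exception as e: print(n,"fail")
G=([45,120,30],[80,255,255]);O=([5,150,100],[20,255,255]);B=([95,80,60],[115,255,255]);BB=([105,120,60],[125,255,255])
R("red",t,(395,220,425,260),[0,110,60],[8,255,255],.008);R("red2",t,(395,220,425,260),[165,80,40],[180,255,255],.008)
R("bar",t,(255,170,278,202),[0,0,0],[180,255,70],.035)
R("S mailer",s,(275,280,310,330),*B,.018);R("S cap",s,(285,235,312,252),*BB,.073)
R("S tub",s,(165,250,255,325),*G,.034);R("S lid",s,(205,212,275,258),*G,.011)
R("S bar",s,(222,218,258,240),[0,0,0],[180,255,70],.03)
R("S tray",s,(228,172,284,212),*O,.024)
R("S pur",s,(305,185,325,202),[125,50,30],[165,255,255],.008);R("S red",s,(308,168,328,185),[0,100,60],[8,255,255],.008)
a=np.vstack([cv2.resize(t["image"][215:265,330:430],None,fx=8,fy=6,interpolation=cv2.INTER_CUBIC)[:300],cv2.resize(s["image"][165:205,270:350],None,fx=10,fy=7,interpolation=cv2.INTER_CUBIC)])
cv2.imwrite("pics/c1.png",a)
E
```

```text
red {'rc': array([ 415.6, -285.9]), 'wh': array([12.8, 14.3]), 'a': 62.6, 'mean': array([ 415.4, -286.1]), 'axis': np.float64(148.3), 'n': 34}
red2 fail
bar fail
S mailer {'rc': array([429.7, 308.7]), 'wh': array([33.2, 96.2]), 'a': 12.0, 'mean': array([429.1, 310.2]), 'axis': np.float64(101.4), 'n': 591}
S cap {'rc': array([428.7, 188.2]), 'wh': array([24.1, 41.7]), 'a': 5.6, 'mean': array([428.6, 187. ]), 'axis': np.float64(97.1), 'n': 124}
S tub {'rc': array([582.7, 289.3]), 'wh': array([163.2, 114.4]), 'a': 89.0, 'mean': array([577.7, 306.2]), 'axis': np.float64(84.3), 'n': 2264}
S lid {'rc': array([573.2,  62.4]), 'wh': array([114.2, 154.3]), 'a': 6.8, 'mean': array([572.8,  77.1]), 'axis': np.float64(96.1), 'n': 1279}
S bar {'rc': array([572.3,  67.3]), 'wh': array([53.4, 46. ]), 'a': 6.7, 'mean': array([572.4,  66.5]), 'axis': np.float64(169.8), 'n': 236}
S tray {'rc': array([ 571.9, -137.3]), 'wh': array([111.4, 184. ]), 'a': 13.1, 'mean': array([ 571.5, -132.9]), 'axis': np.float64(102.7), 'n': 1220}
S pur {'rc': array([ 416.4, -188.3]), 'wh': array([11. , 25.9]), 'a': 3.4, 'mean': array([ 416.6, -187.7]), 'axis': np.float64(89.6), 'n': 22}
S red {'rc': array([ 416.3, -290.8]), 'wh': array([11.7, 29.2]), 'a': 3.2, 'mean': array([ 416.5, -290.1]), 'axis': np.float64(94.3), 'n': 20}
```

View pics/c1.png

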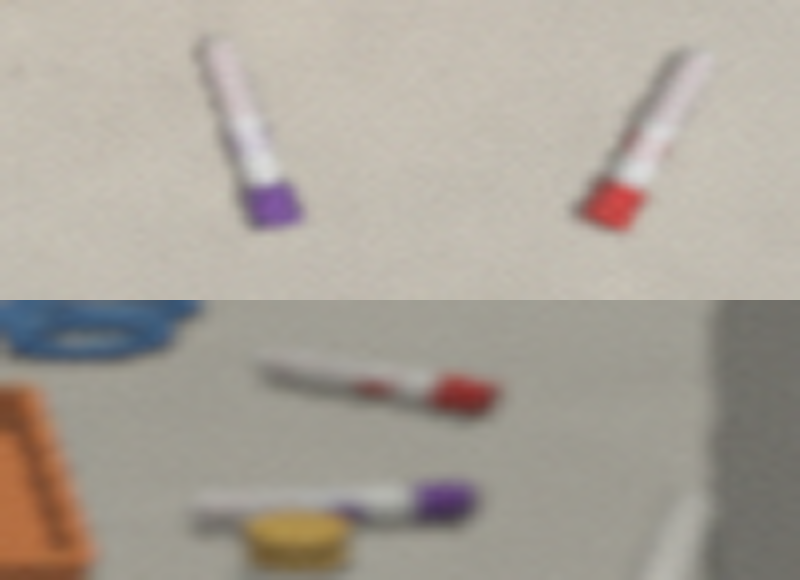

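The crop shows the purple tube running from its cap end (278,220) to its tip (208,38), and the red tube from cap (608,222) to tip (698,55). I'll fit box silhouettes to both cameras for the rest.

```bash
cat >> h.py <<'E'
from scipy.optimize import minimize
def box(x,y,a,sx,sy,z0,z1):
    C,S=np.cos(a),np.sin(a)
    return np.array([[x+C*i*sx/2-S*j*sy/2,y+S*i*sx/2+C*j*sy/2,z] for i in(-1,1) for j in(-1,1) for z in(z0,z1)])
def fit(obs,x0,parts):
    """obs: list (cam, box, lo, hi); parts: list of (sx,sy,z0,z1); silhouettes' hulls matched"""
    T=[]
    for c,b,lo,hi in obs:
        h=cv2.convexHull((seg(c,b,lo,hi)).astype(np.float32))
        m=np.zeros((420*4,560*4),np.uint8);cv2.fillConvexPoly(m,((h+.5)*4).astype(np.int32),1);T.append((c,cv2.dilate(m,np.ones((3,3)))))
    def f(p):
        r=0
        for c,m in T:
            q=np.vstack([proj(c,box(p[0]/1000,p[1]/1000,np.radians(p[2]),*k)) for k in parts]).astype(np.float32)
            g=np.zeros_like(m);cv2.fillConvexPoly(g,((cv2.convexHull(q)+.5)*4*16).astype(np.int32),1,shift=4);r+=np.sum(g!=m)/m.sum()
        return r
    r=minimize(f,x0,method="Nelder-Mead",options=dict(initial_simplex=np.array([x0]*4)+np.vstack([np.zeros(3),np.diag([8,8,4])]),xatol=.05,fatol=1e-5))
    return np.round(r.x,1),round(r.fun,3)
E
python3 - <<'E'
from h import *
t=vision.capture("top");s=vision.capture("side")
G=([40,90,20],[85,255,255]);O=([3,120,50],[22,255,255]);B=([92,70,50],[118,255,255])
for nm,bt,bs,col,x0,pt in [("tub",(135,145,220,220),(165,250,255,325),G,[582,275,0],[(.114,.158,0,.034)]),
 ("lid",(225,150,308,220),(205,212,275,258),G,[573,58,7],[(.122,.166,.006,.011)]),
 ("tray",(310,145,400,220),(228,172,284,212),O,[575,-158,13],[(.114,.158,0,.024)]),
 ("mailer",(145,230,190,260),(275,280,310,330),B,[430,299,12],[(.036,.082,0,.02)])]:
    print(nm,"top",fit([(t,bt,*col)],x0,pt),"side",fit([(s,bs,*col)],x0,pt),"both",fit([(t,bt,*col),(s,bs,*col)],x0,pt))
print(np.round(ray(t,[[364.8,251.7],[356,221.3],[406,252],[417.3,224.2]],.008)*1000,1).tolist())
# bottle body outline: pale vs table? label band blue from side
print("tip side px",np.round(ray(s,[[270+475/10,165+(500-300)/7],[270+195/10,165+(507-300)/7],[270+495/10,165+(395-300)/7],[270+255/10,165+(366-300)/7]],.008)*1000,1).tolist())
BB=([105,120,60],[125,255,255])
for z in(.07,.078): print(z,rect(t,(198,230,225,256),*BB,z)["mean"])
E
```

```text
tub top (array([587.7, 278.2,  -0.8]), np.float64(0.07)) side (array([587.4, 275.7,   0.8]), np.float64(0.059)) both (array([588.2, 277.2,   0.6]), np.float64(0.136))
lid top (array([574.2,  58. ,   6.5]), np.float64(0.045)) side (array([576.8,  52.5,   9. ]), np.float64(0.093)) both (array([573.8,  58.2,   6.9]), np.float64(0.155))
tray top (array([ 576.7, -159.8,   12.6]), np.float64(0.018)) side (array([ 576.9, -164.4,   12.1]), np.float64(0.048)) both (array([ 576.3, -159.7,   12.6]), np.float64(0.076))
mailer top (array([429.8, 302.7,   9.1]), np.float64(0.164)) side (array([430.4, 298. ,   7. ]), np.float64(0.167)) both (array([430. , 300.5,   7.3]), np.float64(0.354))
[[409.1, -185.4, 8.0], [483.9, -166.3, 8.0], [407.8, -285.2, 8.0], [475.5, -316.0, 8.0]]
tip side px [[406.7, -185.7, 8.0], [482.2, -170.9, 8.0], [406.0, -287.8, 8.0], [478.5, -310.4, 8.0]]
0.07 [429.  183.8]
0.078 [428.7 182. ]
```

play_rows --moves '[0.2,0.75,-1,0,0,0,0,0.2,0.75,-1,0,0,0,0,0.2,0.75,-1,0,0,0,0,0.2,0.75,-1,0,0,0,0]' --grip_force 30

```text
time_s: 0.9
position: [0.3994, 0.4259, 0.2505]
tcp_rot: [0.0, 0.187, 0.982, 0.0]
force: [0.9, 0.2, -0.0]
gripper_width: 0.0513
grip_force: 0.0
```

play_rows --moves '[0.2,0.5,-1,0,0,0,0,0.2,0.5,-1,0,0,0,0,0.2,0.5,-1,0,0,0,0,0.2,0.5,-1,0,0,0,0]'

```text
time_s: 1.4
position: [0.4996, 0.2244, 0.2506]
tcp_rot: [0.0, 0.189, 0.982, 0.0]
force: [-0.4, -0.1, 0.1]
gripper_width: 0.051
grip_force: 0.0
```

play_rows --moves '[0.2,0.1,-1,0,0,0,0,0.2,0.1,-1,0,0,0,0,0.2,0.1,-1,0,0,0,0,0.2,0.1,-1,0,0,0,0]'

```text
time_s: 1.9
position: [0.5184, 0.0234, 0.2507]
tcp_rot: [0.0, 0.19, 0.982, -0.0]
force: [-0.1, 1.2, -0.4]
gripper_width: 0.0513
grip_force: 0.0
```

play_rows --moves '[0.2,-0.1,-1,0,0,0,0,0.2,-0.1,-1,0,0,0,0,0.2,-0.1,-1,0,0,0,0,0.2,-0.1,-1,0,0,0,0]'

```text
time_s: 2.4
position: [0.4976, -0.1759, 0.2506]
tcp_rot: [0.0, 0.19, 0.982, -0.0]
force: [-0.0, 0.9, 0.1]
gripper_width: 0.0512
grip_force: 0.0
```

```bash
python3 - <<'E'
from h import *
print(env.tcp_to_tips, [n for n in dir(env) if n[0]!='_'])
t=vision.capture("top")
im=cv2.resize(t["image"][140:265,135:235],None,fx=6,fy=4.8,interpolation=cv2.INTER_CUBIC)
for (x,y,a,sx,sy,z0,z1),col in [((.586,.2765,0,.114,.158,.034,.034),(0,0,255)),((.586,.2765,0,.106,.150,.004,.004),(255,0,255)),((.430,.300,np.radians(11),.036,.082,.02,.02),(0,0,255))]:
    q=proj(t,box(x,y,a,sx,sy,z0,z1)[[0,2,6,4]])
    cv2.polylines(im,[((q+.5-[135,140])*[6,4.8]).astype(np.int32)],True,col,1)
cv2.imwrite("pics/c2.png",im)
s=env.observe();print(s["position"],s["tcp_rot"],s["time_s"],s["joint_positions"])
E
```

```text
0.019 ['PlanningError', 'close_job', 'observe', 'tcp_to_tips']
[ 0.49780896 -0.17549385  0.25051769] [ 2.20306643e-04  1.89198242e-01  9.81938833e-01 -3.23862158e-04] 2.45 [-0.24051826  0.19687734  0.52610048  1.95835908 -0.11518189  1.01491283
  1.52818419]
```

View pics/c2.png

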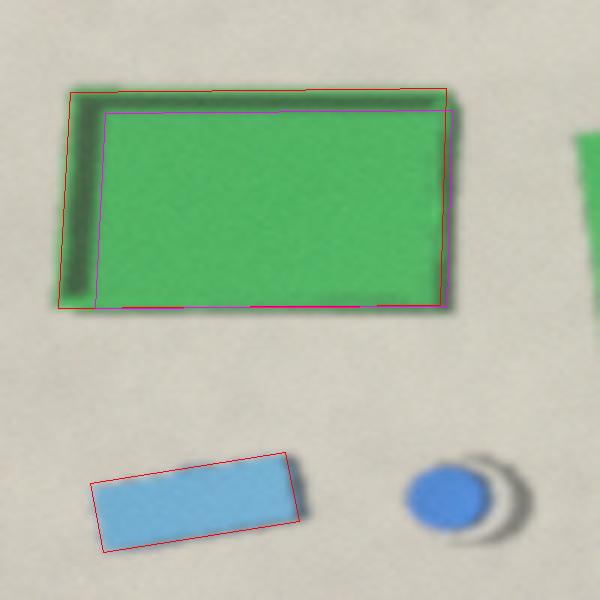

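The tub overlay fits to about 1–2 mm at (585.5, 276), yaw about -0.5°. The mailer overlay fits at (430, 300), yaw 11°. Now for the red tube.

play_rows --moves '[0.2,-0.28,-0.62,-0.75,0,0,0,0.2,-0.28,-0.62,-0.75,0,0,0,0.2,-0.28,-0.62,-0.75,0,0,0,0.2,-0.28,-0.62,-0.75,0,0,0,0.2,-0.28,-0.62,-0.75,0,0,0,0.2,-0.28,-0.62,-0.75,0,0,0]'

```text
time_s: 3.2
position: [0.444, -0.2951, 0.1013]
tcp_rot: [0.001, 0.186, 0.982, 0.0]
force: [-0.1, 0.4, 0.3]
gripper_width: 0.0513
grip_force: 0.0
```

```bash
python3 - <<'E'
from h import *
t=vision.capture("top");s=vision.capture("side")
p=env.observe()["position"];print(p)
a=cv2.resize(t["image"][215:265,380:440],None,fx=10,fy=6,interpolation=cv2.INTER_CUBIC)
b=cv2.resize(s["image"][140:200,290:350],None,fx=10,fy=5,interpolation=cv2.INTER_CUBIC)
cv2.imwrite("pics/c3.png",np.vstack([a,b]))
E
```

```text
[ 0.44386997 -0.29529615  0.10142562]
```

View pics/c3.png

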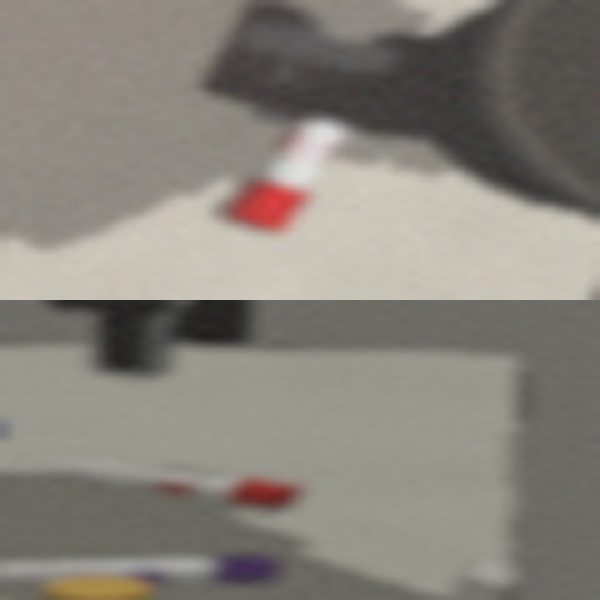

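The gripper is over the red tube; descend and grip.

play_rows --moves '[0.2,-0.01,-0.02,-0.25,0,0,0,0.2,-0.01,-0.02,-0.39,0,0,0,0.2,-0.01,-0.02,-0.39,0,0,0,-0.9,-0.01,-0.02,-0.39,0,0,0,-0.9,-0.01,-0.02,-0.39,0,0,0,-0.9,-0.01,-0.02,-0.39,0,0,0,-0.9,-0.01,-0.02,-0.39,0,0,0,-0.9,-0.01,-0.02,-0.39,0,0,0]'

```text
time_s: 4.3
position: [0.4414, -0.3006, 0.0239]
tcp_rot: [0.001, 0.187, 0.982, -0.0]
force: [-1.0, 1.4, 10.2]
gripper_width: 0.0154
grip_force: 28.7
```

play_rows --moves '[-0.9,0,0,0.3,0,0,0,-0.9,0,0,0.6,0,0,0,-0.9,0,0,0.75,0,0,0,-0.9,0,0,0.75,0,0,0]'

```text
time_s: 4.8
position: [0.4417, -0.3009, 0.1754]
tcp_rot: [0.003, 0.187, 0.982, -0.0]
force: [0.7, -0.4, -0.3]
gripper_width: 0.0153
grip_force: 30.6
```

play_rows --moves '[-0.9,0.3,1,0,0,0,0.06,-0.9,0.3,1,0,0,0,0.06,-0.9,0.3,1,0,0,0,0.06,-0.9,0.3,1,0,0,0,0.06,-0.9,0.3,1,0,0,0,0.06]'

```text
time_s: 5.42
position: [0.5005, -0.0986, 0.172]
tcp_rot: [-0.0, -0.002, 1.0, 0.0]
force: [-0.4, -0.3, -0.2]
gripper_width: 0.0156
grip_force: 30.6
```

play_rows --moves '[-0.9,0.25,1,0,0,0,0,-0.9,0.25,1,0,0,0,0,-0.9,0.25,1,0,0,0,0,-0.9,0.25,1,0,0,0,0]'

```text
time_s: 5.92
position: [0.5507, 0.1023, 0.1719]
tcp_rot: [-0.0, -0.002, 1.0, 0.0]
force: [-0.4, -0.2, 0.4]
gripper_width: 0.0155
grip_force: 30.6
```

play_rows --moves '[-0.9,0.17,1,0,0,0,0,-0.9,0.17,1,0,0,0,0,-0.9,0.17,1,0,0,0,0,-0.9,0.17,1,0,0,0,0,-0.9,0.17,1,0,0,0,0]'

```text
time_s: 6.55
position: [0.5846, 0.2986, 0.1717]
tcp_rot: [-0.0, -0.0, 1.0, -0.001]
force: [-0.3, -1.5, -0.0]
gripper_width: 0.0154
grip_force: 30.6
```

play_rows --moves '[-0.9,0,0.1,-0.3,0,0,0,-0.9,0,0.1,-0.45,0,0,0,-0.9,0,0.1,-0.45,0,0,0,-0.9,0,0.1,-0.62,0,0,0,-0.9,0,0.1,-0.66,0,0,0,-0.9,0,0.1,-0.7,0,0,0,-0.9,0,0.1,-0.715,0,0,0,-0.9,0,0.1,-0.715,0,0,0]'

```text
time_s: 7.55
position: [0.5847, 0.3197, 0.0299]
tcp_rot: [0.0, -0.0, 1.0, 0.0]
force: [-0.1, -0.8, -0.4]
gripper_width: 0.0155
grip_force: 30.6
```

play_rows --moves '[-0.9,0,0,-0.008,0,0,0,-0.9,0,0,-0.008,0,0,0,-0.45,0,0,-0.008,0,0,0,-0.45,0,0,-0.008,0,0,0,-0.45,0,0,-0.008,0,0,0,-0.45,0,0,0.2,0,0,0,-0.45,0,0,0.5,0,0,0,-0.45,0,0,0.6,0,0,0]'

```text
time_s: 8.55
position: [0.5858, 0.3201, 0.1531]
tcp_rot: [0.002, 0.0, 1.0, 0.001]
force: [0.1, 0.7, -0.3]
gripper_width: 0.0233
grip_force: 0.0
```

play_rows --moves '[0.3,-0.75,-0.1,0,0,0,-0.1,0.3,-0.75,-0.1,0,0,0,-0.22,0.3,-0.75,-0.1,0,0,0,-0.22,0.3,-0.75,-0.1,0,0,0,-0.22,0.3,-0.75,-0.1,0,0,0,-0.22,0.3,-0.75,-0.1,0,0,0,-0.22,0.3,-0.75,-0.1,0,0,0,-0.22,0.3,-0.75,-0.1,0,0,0,-0.22]'

```text
time_s: 9.55
position: [0.4341, 0.2995, 0.1489]
tcp_rot: [0.0, 0.639, 0.769, -0.0]
force: [-0.2, -0.5, -0.1]
gripper_width: 0.0555
grip_force: 0.0
```

```bash
python3 - <<'E'
from h import *
t=vision.capture("top");s=vision.capture("side")
p=env.observe();print(p["position"],p["tcp_rot"])
a=cv2.resize(t["image"][140:265,135:235],None,fx=4,fy=4,interpolation=cv2.INTER_CUBIC)
b=cv2.resize(s["image"][235:335,160:320],None,fx=2.5,fy=5,interpolation=cv2.INTER_CUBIC)
cv2.imwrite("pics/c4.png",np.hstack([a,b]))
E
```

```text
[0.43405527 0.29959247 0.14895479] [ 4.11054773e-05  6.37658062e-01  7.70319463e-01 -3.46109899e-04]
```

View pics/c4.png

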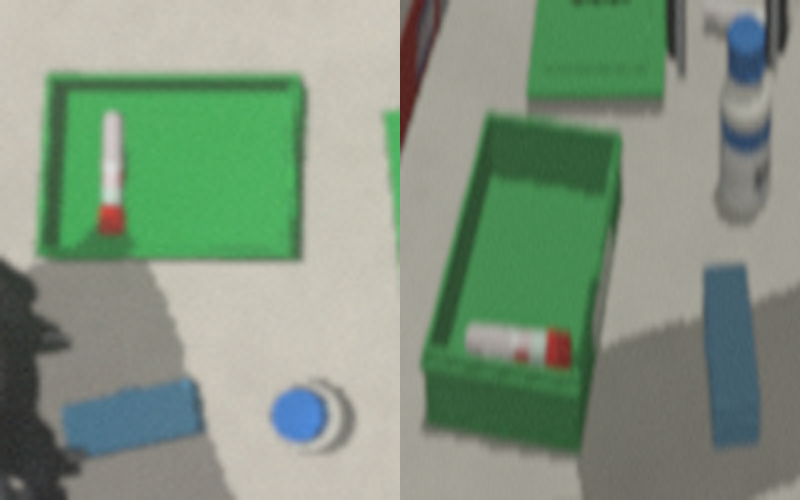

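The red tube lies flat at the left end of the tub, and the fingers are aligned with the mailer.

play_rows --moves '[0.3,-0.02,0,-0.3,0,0,0,0.3,-0.02,0,-0.5,0,0,0,0.3,-0.02,0,-0.62,0,0,0,0.3,-0.02,0,-0.62,0,0,0,-0.5,-0.02,0,-0.62,0,0,0,-0.5,-0.02,0,-0.62,0,0,0,-0.5,-0.02,0,-0.62,0,0,0,-0.5,-0.02,0,-0.62,0,0,0]'

```text
time_s: 10.65
position: [0.4309, 0.3001, 0.0264]
tcp_rot: [-0.0, 0.637, 0.771, 0.001]
force: [0.2, -0.7, 10.3]
gripper_width: 0.0332
grip_force: 31.0
```

play_rows --moves '[-0.5,0,0,0.3,0,0,0,-0.5,0,0,0.5,0,0,0,-0.5,0,0,0.5,0,0,0]'

```text
time_s: 11.02
position: [0.4316, 0.3009, 0.1286]
tcp_rot: [-0.0, 0.637, 0.771, 0.003]
force: [-0.3, 0.1, -1.1]
gripper_width: 0.0332
grip_force: 30.4
```

play_rows --moves '[-0.5,0.77,-0.27,0,0,0,0.1,-0.5,0.77,-0.27,0,0,0,0.22,-0.5,0.77,-0.27,0,0,0,0.22,-0.5,0.77,-0.27,0,0,0,0.22,-0.5,0.77,-0.27,0,0,0,0.22,-0.5,0.77,-0.27,0,0,0,0.22,-0.5,0.77,-0.27,0,0,0,0.22,-0.5,0.77,-0.27,0,0,0,0.22]'

```text
time_s: 12.02
position: [0.584, 0.2455, 0.1249]
tcp_rot: [-0.0, -0.002, 1.0, 0.0]
force: [0.6, 0.4, -0.3]
gripper_width: 0.0331
grip_force: 30.3
```

play_rows --moves '[-0.5,0.005,0,-0.25,0,0,0,-0.5,0.005,0,-0.35,0,0,0,-0.5,0.005,0,-0.42,0,0,0,-0.5,0.005,0,-0.45,0,0,0,-0.5,0.005,0,-0.465,0,0,0,-0.5,0.005,0,-0.475,0,0,0,-0.5,0.005,0,-0.475,0,0,0]'

```text
time_s: 12.9
position: [0.5856, 0.2457, 0.0307]
tcp_rot: [0.0, -0.0, 1.0, 0.0]
force: [0.4, -0.1, 0.5]
gripper_width: 0.0333
grip_force: 30.3
```

play_rows --moves '[0,0,0,0,0,0,0,0,0,0,0,0,0,0,0,0,0,0,0,0,0,0,0,0,0.2,0,0,0,0,0,0,0.5,0,0,0,0,0,0,0.6,0,0,0,0,0,0,0.6,0,0,0]'

```text
time_s: 13.78
position: [0.586, 0.246, 0.1518]
tcp_rot: [0.001, -0.0, 1.0, 0.001]
force: [-0.4, 0.3, -0.1]
gripper_width: 0.043
grip_force: 0.0
```

play_rows --moves '[0,-0.35,-1,0,0,0,0.036,0,-0.35,-1,0,0,0,0.036,0,-0.35,-1,0,0,0,0.036,0,-0.35,-1,0,0,0,0.036]'

```text
time_s: 14.28
position: [0.5132, 0.042, 0.149]
tcp_rot: [-0.001, -0.111, 0.994, -0.0]
force: [0.5, 0.4, 0.1]
gripper_width: 0.0426
grip_force: 0.0
```

play_rows --moves '[0.2,-0.35,-1,0,0,0,0,0.2,-0.35,-1,0,0,0,0,0.2,-0.35,-1,0,0,0,0,0.2,-0.35,-1,0,0,0,0,0.2,-0.35,-1,0,0,0,0]'

```text
time_s: 14.9
position: [0.4439, -0.156, 0.1492]
tcp_rot: [-0.001, -0.111, 0.994, -0.0]
force: [0.1, -0.1, 0.3]
gripper_width: 0.0511
grip_force: 0.0
```

play_rows --moves '[0.2,0,-0.11,-0.25,0,0,0,0.2,0,-0.11,-0.25,0,0,0,0.2,0,-0.11,-0.25,0,0,0]'

```text
time_s: 15.28
position: [0.4455, -0.1755, 0.1003]
tcp_rot: [-0.001, -0.113, 0.994, 0.0]
force: [0.5, 0.6, 0.0]
gripper_width: 0.0514
grip_force: 0.0
```

```bash
python3 - <<'E'
from h import *
t=vision.capture("top");s=vision.capture("side")
p=env.observe();print(p["position"],p["tcp_rot"])
a=cv2.resize(t["image"][140:265,135:235],None,fx=4,fy=4,interpolation=cv2.INTER_CUBIC)
b=cv2.resize(t["image"][165:265,320:400],None,fx=5,fy=5,interpolation=cv2.INTER_CUBIC)
cv2.imwrite("pics/c5.png",np.hstack([a,b]))
E
```

```text
[ 0.4461466  -0.17560061  0.10121073] [ 6.31708762e-04 -1.13486291e-01  9.93539360e-01 -4.93924309e-05]
```

View pics/c5.png

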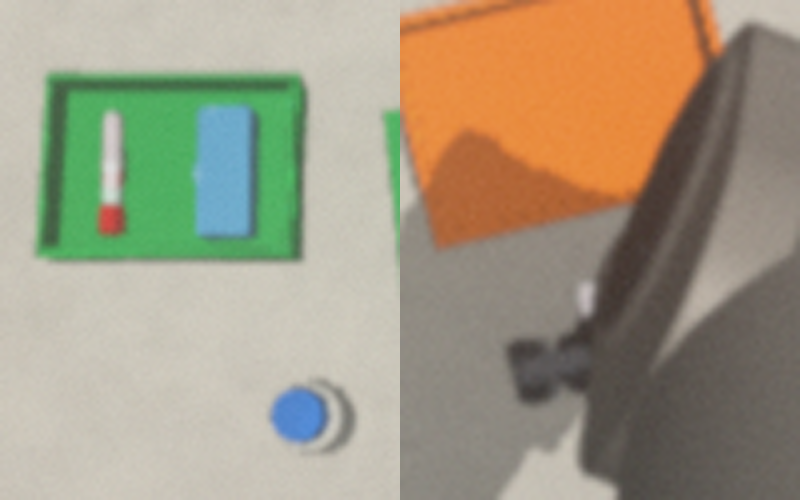

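The mailer lies flat beside the red tube with clear space between them. Gripping the purple tube and carrying it to the tray.

play_rows --moves '[0.2,0,0,-0.25,0,0,0,0.2,0,0,-0.385,0,0,0,0.2,0,0,-0.385,0,0,0,-0.9,0,0,-0.385,0,0,0,-0.9,0,0,-0.385,0,0,0,-0.9,0,0,-0.385,0,0,0,-0.9,0,0,-0.385,0,0,0,-0.9,0,0,-0.385,0,0,0]'

```text
time_s: 16.38
position: [0.4464, -0.1764, 0.0248]
tcp_rot: [0.001, -0.113, 0.994, -0.0]
force: [-1.9, 1.4, 13.5]
gripper_width: 0.0157
grip_force: 29.6
```

play_rows --moves '[-0.9,0,0,0.3,0,0,0,-0.9,0,0,0.4,0,0,0,-0.9,0.7,-0.14,0.4,0,0,0,-0.9,0.7,-0.14,0.4,0,0,0,-0.9,0.7,-0.14,0.4,0,0,0,-0.9,0.7,-0.14,0.4,0,0,0,-0.9,0.7,-0.14,0.4,0,0,0]'

```text
time_s: 17.25
position: [0.5844, -0.2043, 0.1037]
tcp_rot: [-0.0, -0.113, 0.994, 0.0]
force: [-0.4, 0.3, -0.6]
gripper_width: 0.0155
grip_force: 30.1
```

play_rows --moves '[-0.9,0.005,0,-0.2,0,0,0,-0.9,0.005,0,-0.3,0,0,0,-0.9,0.005,0,-0.35,0,0,0,-0.9,0.005,0,-0.365,0,0,0,-0.9,0.005,0,-0.375,0,0,0,-0.9,0.005,0,-0.375,0,0,0,-0.9,0.005,0,-0.375,0,0,0]'

```text
time_s: 18.12
position: [0.5867, -0.2045, 0.0289]
tcp_rot: [0.0, -0.113, 0.994, -0.0]
force: [-1.0, 0.8, 4.8]
gripper_width: 0.0157
grip_force: 30.7
```

play_rows --moves '[-0.45,0,0,0,0,0,0,-0.45,0,0,0,0,0,0,-0.45,0,0,0,0,0,0,-0.45,0,0,0.2,0,0,0,-0.45,0,0,0.5,0,0,0,-0.45,0,0,0.6,0,0,0,-0.45,0,0,0.6,0,0,0]'

```text
time_s: 19.0
position: [0.587, -0.2045, 0.1497]
tcp_rot: [0.001, -0.113, 0.994, -0.0]
force: [0.7, 0.1, -0.7]
gripper_width: 0.0235
grip_force: 0.0
```

play_rows --moves '[0.5,-0.395,0.97,0,0,0,-0.036,0.5,-0.395,0.97,0,0,0,-0.036,0.5,-0.395,0.97,0,0,0,-0.036,0.5,-0.395,0.97,0,0,0,-0.036]'

```text
time_s: 19.5
position: [0.5051, -0.007, 0.1468]
tcp_rot: [-0.001, -0.002, 1.0, 0.0]
force: [0.1, -0.2, 1.0]
gripper_width: 0.064
grip_force: 0.0
```

play_rows --moves '[0.5,-0.395,0.97,0,0,0,0,0.5,-0.395,0.97,0,0,0,0,0.5,-0.395,0.97,0,0,0,0,0.5,-0.395,0.97,0,0,0,0,0.5,-0.395,0.97,0,0,0,0]'

```text
time_s: 20.12
position: [0.4271, 0.1849, 0.1472]
tcp_rot: [-0.001, -0.002, 1.0, -0.0]
force: [-0.1, -0.5, -0.0]
gripper_width: 0.064
grip_force: 0.0
```

```bash
python3 - <<'E'
from h import *
t=vision.capture("top");s=vision.capture("side")
p=env.observe();print(p["position"],p["tcp_rot"])
a=cv2.resize(t["image"][165:265,310:410],None,fx=4,fy=4,interpolation=cv2.INTER_CUBIC)
b=cv2.resize(s["image"][205:285,260:340],None,fx=5,fy=5,interpolation=cv2.INTER_CUBIC)
cv2.imwrite("pics/c6.png",np.hstack([a,b]))
E
```

```text
[0.42812676 0.18279674 0.1474806 ] [-5.65666399e-04 -2.32209774e-05  9.99999665e-01 -5.90540948e-04]
```

View pics/c6.png

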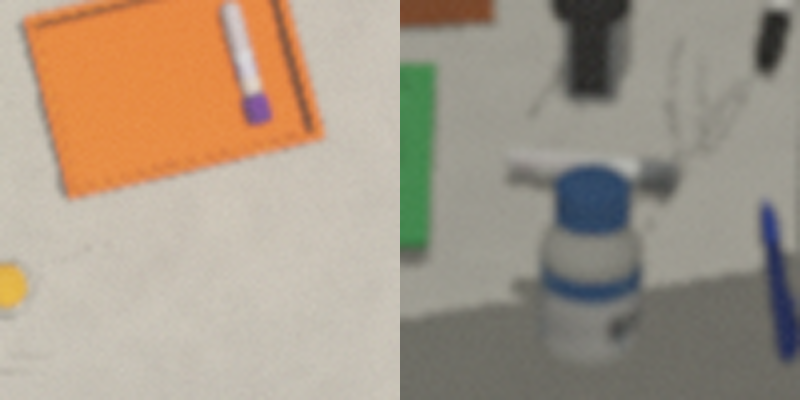

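The purple tube lies flat in the tray, and the fingers are centred over the bottle.

play_rows --moves '[0.5,0,0,-0.2,0,0,0,0.5,0,0,-0.4,0,0,0,0.5,0,0,-0.51,0,0,0,0.5,0,0,-0.51,0,0,0,-0.3,0,0,-0.51,0,0,0,-0.3,0,0,-0.51,0,0,0,-0.3,0,0,-0.51,0,0,0,-0.3,0,0,-0.51,0,0,0]'

```text
time_s: 21.22
position: [0.429, 0.1837, 0.0472]
tcp_rot: [0.001, 0.0, 1.0, 0.0]
force: [-0.3, -3.5, 10.3]
gripper_width: 0.0402
grip_force: 31.2
```

play_rows --moves '[-0.3,0,0,0.2,0,0,0,-0.3,0,0,0.4,0,0,0,-0.3,0,0,0.5,0,0,0,-0.3,0,0,0.5,0,0,0]'

```text
time_s: 21.72
position: [0.4291, 0.1842, 0.148]
tcp_rot: [0.001, -0.0, 1.0, 0.001]
force: [-0.3, 0.2, -0.8]
gripper_width: 0.0402
grip_force: 31.3
```

play_rows --moves '[-0.3,0.35,-0.8,0,0,0,0,-0.3,0.35,-0.8,0,0,0,0,-0.3,0.35,-0.8,0,0,0,0,-0.3,0.35,-0.8,0,0,0,0]'

```text
time_s: 22.22
position: [0.4989, 0.0198, 0.1456]
tcp_rot: [-0.0, 0.003, 1.0, -0.001]
force: [-0.2, 0.6, -0.9]
gripper_width: 0.0401
grip_force: 31.3
```

play_rows --moves '[-0.3,0.35,-0.76,0,0,0,0,-0.3,0.35,-0.76,0,0,0,0,-0.3,0.35,-0.76,0,0,0,0,-0.3,0.35,-0.76,0,0,0,0,-0.3,0.35,-0.76,0,0,0,0]'

```text
time_s: 22.85
position: [0.5678, -0.1274, 0.1454]
tcp_rot: [-0.001, -0.0, 1.0, 0.0]
force: [-0.0, 0.7, -1.4]
gripper_width: 0.0406
grip_force: 31.3
```

play_rows --moves '[-0.3,0.01,0,-0.2,0,0,0,-0.3,0.01,0,-0.35,0,0,0,-0.3,0.01,0,-0.42,0,0,0,-0.3,0.01,0,-0.45,0,0,0,-0.3,0.01,0,-0.465,0,0,0,-0.3,0.01,0,-0.475,0,0,0,-0.3,0.01,0,-0.475,0,0,0]'

```text
time_s: 23.72
position: [0.5706, -0.1284, 0.0517]
tcp_rot: [0.0, -0.0, 1.0, -0.0]
force: [-0.4, 0.2, -0.7]
gripper_width: 0.0405
grip_force: 31.3
```

play_rows --moves '[-0.3,0,0,-0.005,0,0,0,-0.3,0,0,-0.005,0,0,0,-0.3,0,0,-0.008,0,0,0,-0.3,0,0,-0.008,0,0,0]'

```text
time_s: 24.22
position: [0.5709, -0.1285, 0.0513]
tcp_rot: [0.001, 0.0, 1.0, 0.0]
force: [-7.4, 2.5, 23.7]
gripper_width: 0.0402
grip_force: 33.9
```

play_rows --moves '[-0.3,0,0,0.003,0,0,0,0.3,0,0,0.005,0,0,0,0.3,0,0,0.005,0,0,0,0.3,0,0,0.005,0,0,0,0.3,0,0,0.2,0,0,0,0.3,0,0,0.4,0,0,0,0.3,0,0,0.5,0,0,0,0.3,0,0,0.5,0,0,0]'

```text
time_s: 25.22
position: [0.5712, -0.1285, 0.1511]
tcp_rot: [0.001, -0.0, 1.0, -0.0]
force: [-1.2, 0.3, 0.1]
gripper_width: 0.0559
grip_force: 0.0
```

play_rows --moves '[0,0.02,0.93,0,0,0,0.019,0,0.02,0.93,0,0,0,0.019,0,0.02,0.93,0,0,0,0.019,0,0.02,0.93,0,0,0,0.019,0,0.02,0.93,0,0,0,0.019]'

```text
time_s: 25.85
position: [0.5739, 0.0573, 0.1488]
tcp_rot: [-0.001, -0.06, 0.998, -0.0]
force: [-0.2, -0.7, -0.0]
gripper_width: 0.0428
grip_force: 0.0
```

```bash
python3 - <<'E'
from h import *
t=vision.capture("top");s=vision.capture("side")
p=env.observe();print(p["position"],p["tcp_rot"])
a=cv2.resize(t["image"][150:220,220:400],None,fx=4,fy=4,interpolation=cv2.INTER_CUBIC)
b=cv2.resize(s["image"][150:270,180:360],None,fx=4,fy=2.5,interpolation=cv2.INTER_CUBIC)
cv2.imwrite("pics/c7.png",np.vstack([a,b]))
E
```

```text
[0.57417422 0.05607721 0.14923406] [-3.46541803e-04 -5.87988837e-02  9.98269732e-01 -3.36079892e-04]
```

View pics/c7.png

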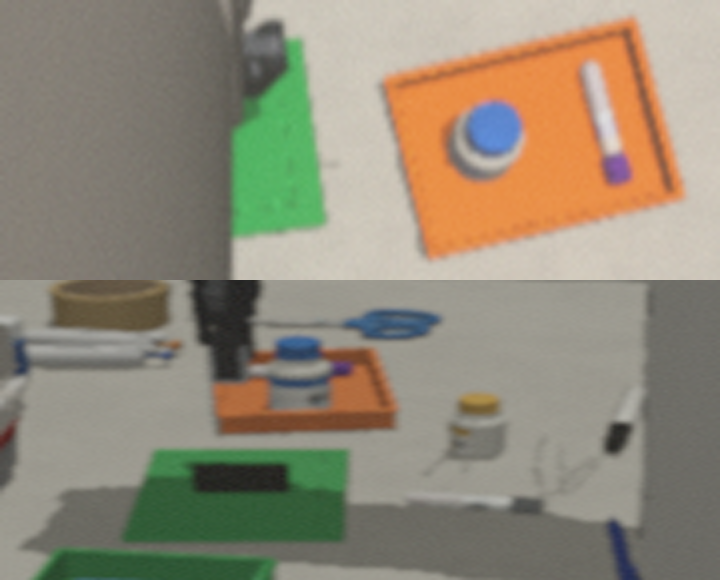

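The bottle stands upright in the tray beside the purple tube. The gripper is over the lid's bar.

play_rows --moves '[0,0,0.01,-0.25,0,0,0,0,0,0.01,-0.45,0,0,0,0,0,0.01,-0.555,0,0,0,0,0,0.01,-0.555,0,0,0,-0.9,0,0.01,-0.555,0,0,0,-0.9,0,0.01,-0.555,0,0,0,-0.9,0,0.01,-0.555,0,0,0,-0.9,0,0.01,-0.555,0,0,0]' --grip_force 60

```text
time_s: 26.95
position: [0.5751, 0.0593, 0.04]
tcp_rot: [0.001, -0.06, 0.998, 0.0]
force: [-1.4, -2.3, 8.0]
gripper_width: 0.0147
grip_force: 59.7
```

play_rows --moves '[-0.9,0,0,0.1,0,0,0,-0.9,0,0,0.3,0,0,0,-0.9,0,0,0.5,0,0,0,-0.9,0,0,0.5,0,0,0]'

```text
time_s: 27.45
position: [0.5762, 0.0599, 0.1431]
tcp_rot: [0.003, -0.06, 0.998, 0.001]
force: [0.6, 0.8, -1.3]
gripper_width: 0.0144
grip_force: 58.6
```

play_rows --moves '[-0.9,0.03,0.5,0,0,0,-0.02,-0.9,0.03,0.8,0,0,0,-0.02,-0.9,0.03,1,0,0,0,-0.02,-0.9,0.03,1,0,0,0,-0.02,-0.9,0.03,1,0,0,0,-0.02]'

```text
time_s: 28.08
position: [0.5799, 0.2602, 0.1387]
tcp_rot: [-0.0, 0.002, 1.0, -0.0]
force: [0.3, -0.1, 0.0]
gripper_width: 0.0147
grip_force: 58.7
```

```bash
python3 - <<'E'
from h import *
t=vision.capture("top");s=vision.capture("side")
p=env.observe();print(p["position"],p["tcp_rot"])
a=cv2.resize(t["image"][130:240,110:270],None,fx=2.5,fy=4,interpolation=cv2.INTER_CUBIC)
b=cv2.resize(s["image"][170:330,140:300],None,fx=2.5,fy=2.75,interpolation=cv2.INTER_CUBIC)
cv2.imwrite("pics/c8.png",np.hstack([a,b]))
E
```

```text
[0.58051535 0.25775629 0.13883348] [-3.05307695e-05  3.91753160e-03  9.99992244e-01 -4.04175657e-04]
```

View pics/c8.png

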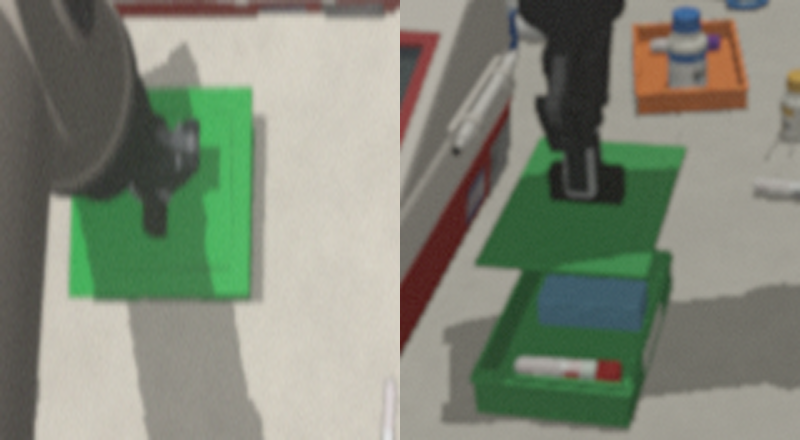

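The lid is held level, and both kit items below it are flat. Moving over the tub and lowering.

play_rows --moves '[-0.9,0.033,0.098,0,0,0,0,-0.9,0.033,0.098,-0.15,0,0,0,-0.9,0.033,0.098,-0.26,0,0,0,-0.9,0.033,0.098,-0.26,0,0,0,-0.9,0.033,0.098,-0.26,0,0,0]'

```text
time_s: 28.8
position: [0.5877, 0.279, 0.0876]
tcp_rot: [0.0, 0.004, 1.0, 0.0]
force: [-0.4, -0.0, -0.3]
gripper_width: 0.0142
grip_force: 58.7
```

```bash
python3 - <<'E'
from h import *
t=vision.capture("top");s=vision.capture("side")
p=env.observe();print(p["position"],p["tcp_rot"])
a=cv2.resize(t["image"][130:240,110:270],None,fx=2.5,fy=4,interpolation=cv2.INTER_CUBIC)
b=cv2.resize(s["image"][210:330,160:280],None,fx=3.3,fy=3.66667,interpolation=cv2.INTER_CUBIC)
for im,c,o,f in((a,t,(110,130),(2.5,4)),(b,s,(160,210),(3.3,3.667))):
  z=p["position"][2]-.040
  for bx,col in((box(.5855,.276,-.007,.122,.166,z+.011,z+.011),(0,0,255)),(box(.5855,.276,-.007,.114,.158,0.034,.034),(255,0,255))):
    q=proj(c,bx[[0,2,6,4]]);cv2.polylines(im,[((q+.5-o)*f).astype(np.int32)],True,col,1)
cv2.imwrite("pics/c9.png",np.hstack([a[:440],b[:440]]))
E
```

```text
[0.58766919 0.27927837 0.08787374] [6.60493177e-04 3.27365632e-03 9.99994347e-01 3.92054981e-04]
```

View pics/c9.png

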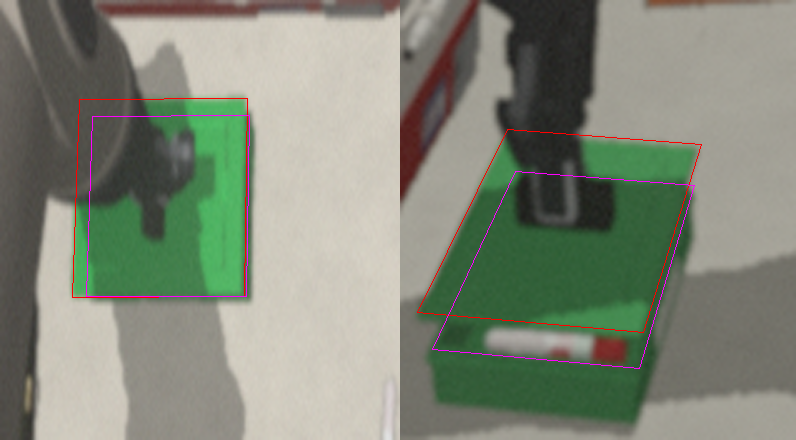

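The lid's outline agrees with the expected pose over the tub to about 1–2 mm, against 6 mm of play. Lowering.

play_rows --moves '[-0.9,0,-0.006,-0.03,0,0,0,-0.9,0,-0.006,-0.06,0,0,0,-0.9,0,-0.006,-0.075,0,0,0,-0.9,0,-0.006,-0.088,0,0,0,-0.9,0,-0.006,-0.088,0,0,0]'

```text
time_s: 29.52
position: [0.5869, 0.278, 0.0689]
tcp_rot: [-0.0, 0.003, 1.0, -0.0]
force: [-0.9, -1.0, -0.7]
gripper_width: 0.0146
grip_force: 58.7
```

play_rows --moves '[-0.9,0,0,-0.005,0,0,0,-0.9,0,0,-0.007,0,0,0,-0.9,0,0,-0.007,0,0,0]'

```text
time_s: 29.9
position: [0.587, 0.278, 0.0681]
tcp_rot: [0.0, 0.003, 1.0, 0.0]
force: [-1.5, -1.1, 5.2]
gripper_width: 0.0144
grip_force: 59.4
```

Contact came at the expected seated height (0.068). Releasing and rising.

play_rows --moves '[-0.3,0,0,0,0,0,0,-0.3,0,0,0,0,0,0,-0.3,0,0,0,0,0,0,-0.3,0,0,0.2,0,0,0,-0.3,0,0,0.5,0,0,0,-0.3,0,0,0.9,0,0,0,-0.3,0,0,0.9,0,0,0]'

```text
time_s: 30.78
position: [0.5883, 0.2784, 0.252]
tcp_rot: [0.002, 0.003, 1.0, 0.002]
force: [0.0, 0.1, -0.3]
gripper_width: 0.0302
grip_force: 0.0
```

play_rows --moves '[-0.3,-0.7,0.8,0,0,0,0,-0.3,-0.7,0.8,0,0,0,0,-0.3,-0.7,0.8,0,0,0,0,-0.3,-0.7,0.8,0,0,0,0,-0.3,-0.7,0.8,0,0,0,0,-0.3,-0.7,0.8,0,0,0,0]'

```text
time_s: 31.52
position: [0.4476, 0.4371, 0.2473]
tcp_rot: [0.0, 0.004, 1.0, -0.0]
force: [-0.0, -0.7, 0.2]
gripper_width: 0.0298
grip_force: 0.0
```

```bash
python3 - <<'E'
from h import *
t=vision.capture("top");s=vision.capture("side")
p=env.observe();print(p["position"],p["force"])
a=cv2.resize(t["image"][130:260,110:410],None,fx=2.6,fy=2,interpolation=cv2.INTER_CUBIC)
b=cv2.resize(s["image"][150:330,150:350],None,fx=3.9,fy=1.8,interpolation=cv2.INTER_CUBIC)
for im,c,o,f in((a,t,(110,130),(2.6,2)),(b,s,(150,150),(3.9,1.8))):
    q=proj(c,box(.586,.277,-.007,.122,.166,.039,.039)[[0,2,6,4]]);cv2.polylines(im,[((q+.5-o)*f).astype(np.int32)],True,(0,0,255),1)
cv2.imwrite("pics/d1.png",np.vstack([a,b]))
E
```

```text
[0.44795502 0.4368006  0.24752848] [0.26849424 0.63802191 0.08546641]
```

View pics/d1.png

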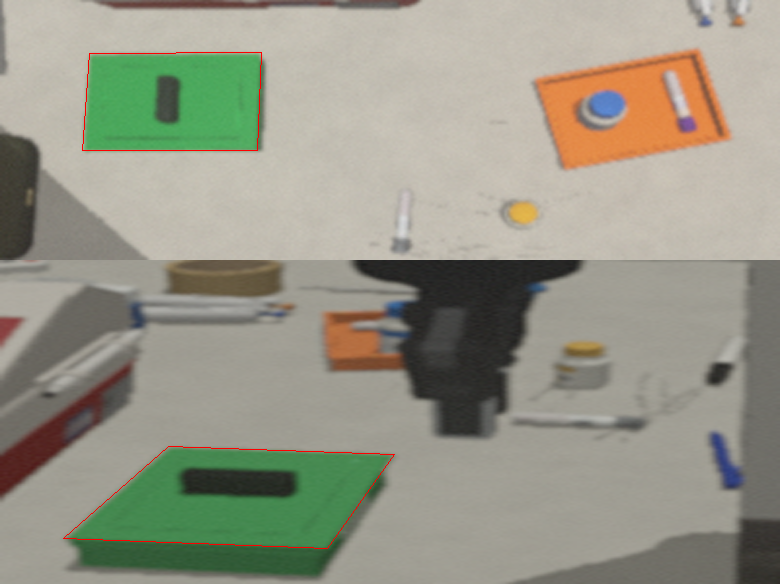

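The lid outline matches the seated plate height in both views, and the tray kit and both spares are in place. Handing in.

```bash
python3 -c "
from station import env
print(env.close_job())"
```

```text
the job is handed in; nothing more can be done
None
```

Both kits are made up, the lid is seated fully down on the green tub, the grey tube and yellow bottle were left untouched, and the job was handed in at about 32 s.

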